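# Shut the kit case and draw out its trolley handle

## Task

The class is over and the rolling kit case on the table is ready to leave. First push its open front flap up until it is fully shut; then squeeze the release button of the trolley handle, draw the handle straight out past its first stop as far as it goes, to its second stop, and keep hold of it. The program finishes while the gripper is still holding the handle there; leave the cups and the other things standing about as they are.

Things in the scene. Friction and masses are not known exactly. Their poses are not given: they have to be found in the camera images.
- kit_case: Heavy dark grey rolling case, fixed, 440 wide, 360 deep; handle end to the robot, wheels far. Origin: middle of its front lower edge, on the table; x from the front into the case, y left, z up. Lower front part 150 mm high, its upright front (x = 0) being the flap; on it an open ledge 85 mm deep over the full width, bare but for the trolley handle; behind the ledge the case is 225 mm high.
- flap (a joint): Dark grey front flap hinged at its lower edge, 412 mm wide, 122 high, 12 thick. In rad: 0 = fully shut (upright, outer face at the case's x = 0, on its stop), growing as its upper edge comes forward and down; starts 0.5 to 0.95 open. A stiff friction hinge leaves it where it is put; pushing its upper edge level takes about 5 N when nearly shut, 9 N at the widest start.
- flap_edge (a point): Middle of the flap's outer upper edge; moves with the flap. The edge runs 206 mm to either side along the case's y. When shut it lies at (0, 0, 144 mm) in the case's frame.
- flap_hinge (a point): Middle of the flap's hinge line, at (0, 0, 22 mm) in the case's frame; the line runs along the case's y.
- handle_bar: Grey grip bar of the trolley handle, 150 mm long (case's y), 24 thick (x), 28 high; origin at its centre, axes as the case's, always 195 mm above the table. Stowed it lies at x = 15 mm in the case's frame, 45 mm over the ledge, 58 mm free behind it. Two tubes (19 mm sleeves), 110 mm apart, run from its back into the case; pinch it from above between them, one finger before and one behind.
- trolley_handle (a joint): How far the telescoping handle is drawn out, in m, level along the case's -x (towards the robot): 0 = stowed (start), 0.090 = first stop, 0.180 = second stop, also its end (0.182 at most). A spring catch locks it at 0 and at both stops (2 mm of play) while the button is out, and frees it only while the button is pressed; then it slides with about 3 N.
- release_button (a joint): Release button in the middle of the bar's front face (towards the robot): grey key 38 mm wide (y), 18 high, 8 mm proud. In m: 0 = out, 0.006 = fully in (pushed along the case's +x, still 2 mm proud). Takes 2 to 6 N; frees the catch beyond about 4.5 mm. Pinching bar and button together (32 mm, 26 when squeezed) presses it. Between stops the catch holds it mostly in.
- button_face (a point): Middle of the release button's front face; it moves with the handle and the button. With button out it lies 20 mm before the centre of the bar.
- cup_tower: Bystander: tower of four nested cups upside down, 143 mm tall, 75 mm across at the foot; origin at the middle of its underside. It stands beside the case, left or right.
- cup_pair: Bystander: two nested cups upside down, 111 mm tall, 75 mm across at the foot; origin at the middle of its underside. It stands on the case's other side.
- single_cup: Bystander: one cup upside down, 95 mm tall, 75 mm across at the foot; origin at the middle of its underside; before the case, to the left.
- tape_roll: Bystander: roll of clear tape lying flat, 90 mm across, 24 mm high; origin at the middle of its underside; before the case, to the right.
- marker: Bystander: board marker lying on the table before the case, 130 mm long, 19 mm thick; origin at its middle, on the table.
- stopwatch: Bystander: stopwatch 60 mm across and 16 mm thick lying on top of the raised part of the case, right of its middle; origin at the middle of its underside.
- tumbler: Bystander: closed steel drinks bottle standing to the right of the case, 68 mm across, 190 mm tall; origin at the middle of its underside.

How it is judged:
By the outcome, as a careful person would: the job done as asked, in the order asked, and still so for the second after the job is handed in, while the arm keeps its last pose, push and grip.
It also fails if it takes over 48 s, if anything falls off the work surface, if the arm or the gripper's body presses on something with over 40 N, if the wrist force passes 120 N, or if a joint passes its speed limit or range.

## Robot

A 6-joint arm with a two-finger parallel gripper is mounted at the origin on the work surface. World frame = base frame: x ahead of the robot, y to its left, z up, the work surface at z = 0. Lengths are in mm, angles in rad, forces in N, time in s.
With the tool pointing down it reaches from about 275 to 1000 mm from the base axis. Payload 8.4 kg.
Tool frame: the origin (TCP) lies between the finger pads; the fingertips stand 11 mm ahead of it and the grasp point (between the pads) lies 8 mm behind it; z points along the fingers, y is the line along which they close (so a half turn about z gives the same grasp; the last joint's range is limited). The gripper opens to 85 mm and grips with 20 to 120 N. Pads are 22 mm wide; open, the fingers measure 114 mm over their backs; the gripper's body (76 mm by 85 mm) begins 54 mm behind the grasp point. The pads swing forward as they close: fully open they stand 13 mm farther back than shut.
Start: joints at [-1.142, 0.353, 1.633, -0, 1.155, -0.002], TCP at [260.998, -567.898, 242.281] pointing down, gripper open.
Joint ranges: [-2.63, 2.63], [-0.92, 2.1], [0.06, 2.66], [-1.3, 4.44], [0, 2.69], [-3.02, 3.02]. Speed limits (rad/s): [2.22, 2.22, 2.79, 3.14, 3.14, 3.14].

## Interface

Orientations are given as [roll, pitch, yaw] about the fixed x, y, z axes, in that order (R = Rz(yaw) Ry(pitch) Rx(roll)).
In Python, from rig import * gives the robot as it stands.
- The arm moves only by the shell command python3 -m creep 'ROWS'. ROWS is JSON, a list of rows, each a list of 3 entries, a list of its own where there are three numbers: the shift along the tool's x, y, z in cm, then the turn, a rotation vector about the tool's x, y, z in degrees, then the opening, from 0 (shut) to 1 (fully open). In form: [[[tx, ty, tz], [wx, wy, wz], hand], ...]. A call has 1 to 12 rows; each row is the pose to reach, as a shift and turn from the pose commanded when the call began, along the tool's axes at that moment; what a row does not reach only later rows make up. A row lasts 1/12 s, in which the tool goes at most 41.7 mm and 7.16 degrees, less where a joint would pass 70% of its speed; a pose out of reach is approached as far as the arm can. A call with a gripper value outside its range is refused whole. The fingers move at their own pace and stop on an object; the grip force is fixed at half the most. Time passes only in rows, so rows that repeat a pose let the fingers close. It gives the time, the measured TCP pose, the force, the opening and the grip force at its end, in the units of the state.
- state(): the state, without advancing time (a new reading comes with each control period).
- get_image(name): name is "scene" or "top" or "wrist"; returns (picture, depth): 400x640x3 uint8, red, green, blue; 400x640 float32, mm along the optical axis (not along the pixel's ray), 0 where there is no reading.
- camera_info(name): a dict with "fovy" (degrees; the focal length in pixels is half the picture's height over the tangent of half this angle, whatever the lens; pixels are square), "cx", "cy" (the principal point, pixels), "camera_from_world" (4x4, takes a point from world to camera coordinates); the wrist camera has in their place "hand_eye" (4x4, takes a point from camera to tool coordinates, whose origin is the TCP and whose axes are the flange's). Camera axes: x right, y down, z forward; pixel columns grow to the right and rows downward; lengths in mm; the calibration is good to about 2 mm. A picture is of the moment at which its call begins: read the wrist's pose just before it. camera_info takes no time and is no camera call.
- job_done(): hands the job in; it is judged then, once.
Trained networks look in the newest picture that a camera, given by its name, has taken for a name from the list of things; names that differ only in an ending like _2 or _b are one class to them, and where a whole thing is asked for, a point or a joint stands for the part that bears it (a point fixed in the world has none). Each returns a list of dicts, best first, with "conf" (0 to 1); they miss things now and then, are a little off and sometimes report something else, mostly with a low value. They report only what shows in the picture. A call takes as long as a camera call.
- search_frame(camera, name): "rect" ([left, top, width, height] as shares, 0 to 1, of the picture: columns of its width, rows of its height, round what is visible of it).
- spot_point(camera, name): "location" ([column, row] as shares, 0 to 1, of the picture: columns of its width, rows of its height: a listed point, or the origin of a listed thing).
The state is a dict: "time": time; "joint_positions": joint angles; "dq": joint speeds; "joint_efforts": joint torques, N m; "position": TCP position; "eef_rot": TCP orientation; "wrist_force": force on the tool from outside, world axes, zero at the start; "torque": the same for the moment, N m; "gripper_width": finger opening in mm; "finger_force": force on a finger pad.
Only numpy, scipy, OpenCV 4.12 (cv2) and the standard library are available. Lean on these libraries where they do the work, as an engineer would, in place of code of your own. Each camera call takes 0.05 s, during which the arm holds its last target. There are 200 camera calls.

## Working session

There is one attempt and no reset: what is moved stays moved. The work goes in short steps, Python scripts to look and compute and a shell command to move; the robot and the scene stay as the last step left them, time stands still between calls to the robot, and variables do not carry over. Pictures are saved under pics/ and viewed, at most 10 in all, crops included, and the job is handed in when it is done.

```bash
mkdir -p pics
cat > h.py <<'E'
from rig import *
import numpy as np, cv2
from scipy.spatial.transform import Rotation as R
def cam(name):
    i=camera_info(name); f=200/np.tan(np.radians(i["fovy"])/2)
    if "camera_from_world" in i: T=np.linalg.inv(np.array(i["camera_from_world"]))
    else:
        s=state(); W=np.eye(4); W[:3,:3]=R.from_euler('xyz',s["eef_rot"]).as_matrix(); W[:3,3]=s["position"]
        T=W@np.array(i["hand_eye"])
    return f,i["cx"],i["cy"],T
def px2w(c,u,v,d):
    f,cx,cy,T=c
    return (T@np.array([(u-cx)/f*d,(v-cy)/f*d,d,1]))[:3]
def ray(c,u,v,z):  # intersect with plane z
    a=px2w(c,u,v,1);o=c[3][:3,3];r=a-o
    return o+r*(z-o[2])/r[2]
def cloud(c,dep):
    f,cx,cy,T=c; v,u=np.indices(dep.shape)
    P=np.stack([(u-cx)/f*dep,(v-cy)/f*dep,dep],-1)@T[:3,:3].T+T[:3,3]
    P[dep<=0]=np.nan
    return P
E
python3 - <<'E'
from h import *
print(state())
for n in ("scene","top"):
    c=cam(n); p,d=get_image(n); cv2.imwrite(f"pics/{n}.png",p[:,:,::-1]); np.save(n+".npy",d)
    P=cloud(c,d); np.save(n+"P.npy",P)
    print(n,c[0],c[3][:3,3].round(), c[3][:3,:3].round(2).tolist())
    for k in ("flap_edge","flap_hinge","handle_bar","button_face","kit_case","single_cup","tape_roll","marker","cup_tower","cup_pair","tumbler"):
        r=spot_point(n,k)
        for q in r[:2]:
            u,v=q["location"][0]*640,q["location"][1]*400
            print(k,round(q["conf"],2),round(u),round(v),P[min(399,int(v)),min(639,int(u))].round())
E
```

```text
{'time': 0.0, 'joint_positions': array([-1.14240593e+00,  3.53651692e-01,  1.63412016e+00, -1.79624069e-05,
        1.15517781e+00, -2.42572305e-03]), 'dq': array([-0.00166409,  0.00050214,  0.00210683,  0.00074067,  0.00156535,
       -0.00204129]), 'joint_efforts': array([-1.51813358e-03, -6.05259347e+01, -3.42061543e+01, -1.33713456e-04,
        9.49459733e-03, -4.19044213e-06]), 'position': array([ 260.80315833, -567.49446214,  241.56542815]), 'eef_rot': array([-3.14023562e+00,  1.31315992e-05,  4.30823394e-01]), 'wrist_force': array([-0.13210674,  0.53886974, -0.24517693]), 'torque': array([-0.02440532, -0.06270619,  0.06265473]), 'finger_force': 0.0, 'gripper_width': 85.19254098672671}
scene 506.36950686148253 [1380. -169. 1339.] [[0.19, 0.81, -0.56], [0.98, -0.15, 0.12], [0.01, -0.57, -0.82]]
flap_edge 0.67 312 208 [594. -34. 122.]
flap_edge 0.38 319 217 [680. -30. 208.]
handle_bar 0.86 319 217 [682. -28. 210.]
handle_bar 0.46 231 204 [ 454. -267.   -5.]
button_face 0.55 320 210 [606. -13. 124.]
kit_case 0.9 318 244 [768. -49. 223.]
kit_case 0.57 292 257 [ 804. -120.  241.]
si
[... 419 characters left out ...]
.19, -0.98]]
flap_edge 0.75 341 199 [589. -28. 123.]
flap_edge 0.6 344 163 [658. -30. 201.]
flap_hinge 0.95 342 181 [652. -32.  55.]
handle_bar 0.95 342 158 [668. -25. 205.]
handle_bar 0.39 343 166 [663. -33. 148.]
button_face 0.5 343 162 [658. -28. 202.]
kit_case 0.59 336 181 [649. -19.  58.]
single_cup 0.67 238 254 [463. 215.  97.]
single_cup 0.66 439 262 [ 449. -282.   -3.]
tape_roll 0.74 341 164 [652. -23. 204.]
tape_roll 0.61 437 261 [ 454. -279.   -1.]
marker 0.74 355 268 [436. -67.  16.]
marker 0.28 240 254 [463. 212.  99.]
cup_tower 0.74 455 187 [ 629. -308.   88.]
cup_pair 0.65 436 262 [ 449. -275.    5.]
cup_pair 0.6 219 193 [609. 264.  99.]
tumbler 0.57 472 226 [ 529. -341.  107.]
```

View pics/top.png

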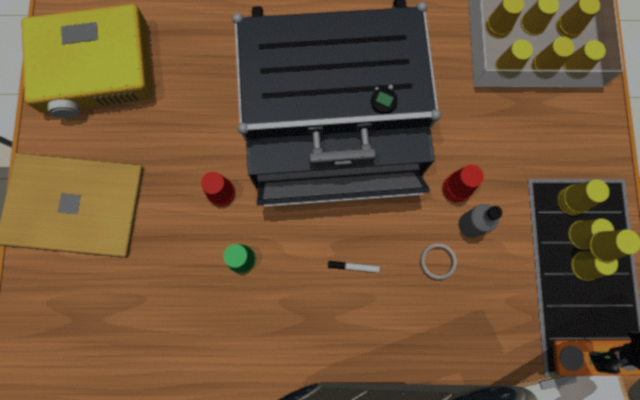

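View pics/scene.png

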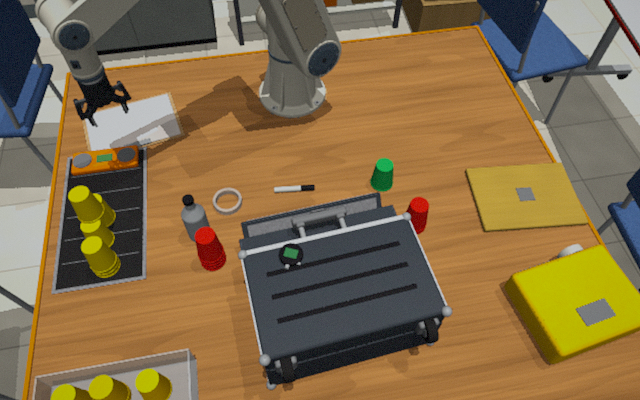

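Run:
```python
from h import *
for n in ("top","scene"):
    P=np.load(n+"P.npy"); X=P.reshape(-1,3); X=X[np.isfinite(X).all(1)]
    reg=X[(X[:,0]>550)&(X[:,0]<1150)&(abs(X[:,1]+28)<300)]
    top=reg[(reg[:,2]>213)&(reg[:,2]<238)&(reg[:,0]>690)]
    (c,s,a)=cv2.minAreaRect(top[:,:2].astype(np.float32)); print(n,"toprect",c,s,a,np.median(top[:,2]))
    # front edge of top: per y-bin min x
    ys=np.arange(-200,160,15); fx=[]
    for y in ys:
        t=top[abs(top[:,1]-y)<8]; fx.append(np.percentile(t[:,0],2) if len(t)>10 else np.nan)
    print("raised front",np.round(fx)); k=np.isfinite(fx); print(np.polyfit(ys[k],np.array(fx)[k],1))
    bar=reg[(reg[:,2]>175)&(reg[:,2]<216)&(reg[:,0]<705)&(reg[:,0]>620)&(abs(reg[:,1]+28)<110)]
    print("bar",len(bar),cv2.minAreaRect(bar[:,:2].astype(np.float32)),np.median(bar,0))
    fl=reg[(reg[:,2]>20)&(reg[:,2]<160)&(reg[:,0]<650)]
    fx=[];fz=[];
    for y in ys:
        t=fl[abs(fl[:,1]-y)<8]
        if len(t)<5: fx.append(np.nan);fz.append(np.nan);continue
        j=np.argsort(t[:,0])[:max(3,len(t)//20)]; fx.append(np.median(t[j,0])); fz.append(t[j,2].mean())
    print("flap min x",np.round(fx),np.round(fz))
    print("flap extents y",np.nanpercentile(fl[:,1],[1,99]))
```

```text
top toprect (886.3076171875, -13.419052124023438) (305.3105163574219, 454.6023864746094) 4.13382625579834 224.6713334509982
raised front [758. 755. 755. 754. 752. 751. 749. 748. 747. 748. 746. 745. 744. 742.
 741. 740. 738. 738. 737. 736. 734. 734. 733. 731.]
[-7.41998420e-02  7.41985793e+02]
bar 991 ((678.2808227539062, -27.997337341308594), (52.782958984375, 148.04908752441406), 0.04190666228532791) [670.57841495 -27.4736682  206.7289067 ]
flap min x [601. 599. 599. 597. 596. 594. 594. 593. 592. 590. 590. 588. 588. 586.
 585. 585. 583. 582. 580. 580. 579. 578. 576. 576.] [123. 121. 120. 122. 122. 122. 122. 121. 121. 122. 121. 122. 120. 123.
 121. 122. 120. 122. 120. 122. 121. 120. 121. 123.]
flap extents y [-324.85198126  267.97533771]
scene toprect (888.4794921875, -10.057952880859375) (300.1600341796875, 457.12835693359375) 4.589910507202148 223.90431086594822
raised front [764. 762. 762. 761. 759. 756. 756. 755. 754. 754. 752. 751. 750. 750.
 748. 746. 747. 745. 744. 741. 740. 741. 738. 737.]
[-7.55685549e-02  7.48500459e+02]
bar 702 ((678.8924560546875, -26.128273010253906), (149.34164428710938, 51.79402160644531), 89.95047760009766) [683.23107192 -25.96827526 205.2199461 ]
flap min x [605. 605. 602. 600. 600. 599. 599. 598. 596. 594. 591. 590. 592. 587.
 586. 586. 584. 585. 585. 583. 582. 581. 581. 581.] [121. 122. 121. 120. 121. 122. 122. 123. 119. 121. 119. 119. 121. 117.
 117. 119. 120. 121. 121. 121. 122. 123. 123. 123.]
flap extents y [-322.75486373  267.15014339]
```

The top view shows the flap's upper edge along (262,200)–(428,190), the bar at (342,157), the tape at (438,262) and the marker at (353,268). The case yaw is about 0.0745 rad, its origin about (661,-28) and the flap about 0.6 open. I'll push the flap beside the bar, at case y = -140.

```bash
python3 -m creep '[[[41.8,-23.7,0],[0,0,-69.5],0],[[41.8,-23.7,0],[0,0,-69.5],0],[[41.8,-23.7,0],[0,0,-69.5],0],[[41.8,-23.7,0],[0,0,-69.5],0],[[41.8,-23.7,0],[0,0,-69.5],0],[[41.8,-23.7,0],[0,0,-69.5],0],[[41.8,-23.7,0],[0,0,-69.5],0],[[41.8,-23.7,0],[0,0,-69.5],0],[[41.8,-23.7,0],[0,0,-69.5],0],[[41.8,-23.7,0],[0,0,-69.5],0],[[41.8,-23.7,0],[0,0,-69.5],0],[[41.8,-23.7,0],[0,0,-69.5],0]]'
```

```text
time: 2.2
position: [543.9, -174.5, 242.5]
eef_rot: [3.14, -0.001, 1.646]
wrist_force: [0.6, 0.9, 0.3]
gripper_width: 0.2
finger_force: 0.0
```

```bash
python3 -m creep '[[[0,0,4],[0,0,0],0],[[0,0,8],[0,0,0],0],[[0,0,12],[0,0,0],0],[[0,0,13],[0,0,0],0],[[0,0,13],[0,0,0],0],[[0,1,13],[0,0,0],0],[[0,2,13],[0,0,0],0],[[0,3,13],[0,0,0],0],[[0,4,13],[0,0,0],0],[[0,5,13],[0,0,0],0],[[0,6,13],[0,0,0],0],[[0,7,13],[0,0,0],0]]'
```

```text
time: 3.2
position: [611.7, -172.9, 113.1]
eef_rot: [-3.14, -0.0, 1.644]
wrist_force: [-6.4, -1.9, 4.9]
gripper_width: 0.1
finger_force: 3.1
```

```bash
python3 -m creep '[[[0,0.5,0],[0,0,0],0],[[0,1,0],[0,0,0],0],[[0,1.5,0],[0,0,0],0],[[0,2,0],[0,0,0],0],[[0,2.5,0],[0,0,0],0],[[0,3,0],[0,0,0],0],[[0,3.3,0],[0,0,0],0],[[0,3.3,0],[0,0,0],0]]'
```

```text
time: 3.87
position: [644.8, -170.6, 116.3]
eef_rot: [3.142, 0.0, 1.644]
wrist_force: [-19.0, 2.5, 34.4]
gripper_width: -0.4
finger_force: 19.6
```

```bash
python3 -m creep '[[[0,-1,0],[0,0,0],0],[[0,-2,0],[0,0,0],0],[[0,-2,-1],[0,0,0],0],[[0,-2,-2],[0,0,0],0],[[0,-2,-2],[0,0,0],0]]'
python3 - <<'E'
from h import *
p,d=get_image("scene"); np.save("sP2.npy",cloud(cam("scene"),d))
cv2.imwrite("pics/s2.png",cv2.resize(p[150:260,200:440,::-1],None,fx=3.3,fy=3.3))
E
```

```text
time: 4.28
position: [626.5, -172.4, 134.9]
eef_rot: [3.138, 0.001, 1.644]
wrist_force: [0.0, -0.7, 0.5]
gripper_width: 0.3
finger_force: 0.0
```

View pics/s2.png

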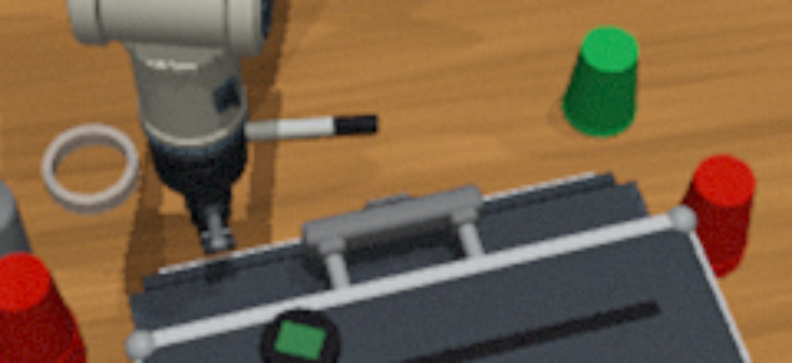

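```bash
python3 -m creep '[[[0,0,-0.5],[0,0,0],0],[[0,0.7,-0.5],[0,0,0],0],[[0,1.4,-0.5],[0,0,0],0],[[0,1.8,-0.5],[0,0,0],0],[[0,2.2,-0.5],[0,0,0],0],[[0,2.6,-0.5],[0,0,0],0],[[0,2.6,-0.5],[0,0,0],0]]'
```

```text
time: 4.92
position: [651.2, -169.9, 136.9]
eef_rot: [3.142, -0.0, 1.644]
wrist_force: [-0.5, -0.2, -0.4]
gripper_width: 0.3
finger_force: 0.0
```

```bash
python3 -m creep '[[[0,0.2,0],[0,0,0],0],[[0,0.4,0],[0,0,0],0],[[0,0.6,0],[0,0,0],0],[[0,0.6,0],[0,0,0],0]]'
```

```text
time: 5.25
position: [656.3, -169.5, 137.0]
eef_rot: [-3.141, -0.0, 1.644]
wrist_force: [-3.3, 0.4, 0.4]
gripper_width: 0.1
finger_force: 1.7
```

```bash
python3 -m creep '[[[0,0.2,0],[0,0,0],0],[[0,0.4,0],[0,0,0],0],[[0,0.4,0],[0,0,0],0]]'
```

```text
time: 5.5
position: [656.5, -169.5, 137.0]
eef_rot: [-3.133, -0.001, 1.644]
wrist_force: [-20.4, -1.7, 11.2]
gripper_width: -0.1
finger_force: 10.0
```

```bash
python3 -m creep '[[[0,0.2,0],[0,0,0],0],[[0,0.3,0],[0,0,0],0],[[0,0.3,0],[0,0,0],0]]'
```

```text
time: 5.75
position: [656.6, -169.4, 136.9]
eef_rot: [-3.127, -0.002, 1.644]
wrist_force: [-31.8, -2.0, 20.3]
gripper_width: -0.4
finger_force: 16.2
```

```bash
python3 -m creep '[[[0,-1.5,0],[0,0,0],0],[[0,-4,0],[0,0,0],0],[[0,-6,-4],[0,0,0],0],[[0,-6,-8],[0,0,0],0.3],[[3,-6,-12],[0,0,0],0.75],[[7,-6,-16],[0,0,0],0.75],[[11,-6,-18],[0,0,0],0.75],[[14,-6,-18],[0,0,0],0.75],[[14,-6,-18],[0,0,0],0.75],[[14,-6,-18],[0,0,0],0.75]]'
python3 - <<'E'
from h import *
for n in ("top","wrist"):
    c=cam(n); p,d=get_image(n); P=cloud(c,d); np.save(n+"P2.npy",P)
    cv2.imwrite(f"pics/{n}2.png",p[:,:,::-1] if n=="wrist" else cv2.resize(p[90:230,220:460,::-1],None,fx=3,fy=3))
    for k in ("flap_edge","handle_bar","button_face"):
        for q in spot_point(n,k)[:2]:
            u,v=q["location"][0]*640,q["location"][1]*400
            print(n,k,round(q["conf"],2),round(u),round(v),P[min(399,int(v)),min(639,int(u))].round(),ray(c,u,v,144 if k=="flap_edge" else 195).round(1))
print(state()["position"],state()["eef_rot"])
E
```

```text
time: 6.58
position: [594.3, -31.0, 319.1]
eef_rot: [3.137, -0.0, 1.647]
wrist_force: [0.3, -0.1, -0.4]
gripper_width: 64.1
finger_force: 0.0
top flap_edge 0.69 339 169 [562.  -6. 502.] [656.7 -23.  144. ]
top handle_bar 0.46 343 157 [561.  -9. 573.] [670.5 -30.  195. ]
wrist flap_edge 0.76 393 178 [659. -25. 149.] [660.8 -26.2 144. ]
wrist handle_bar 0.65 420 194 [669. -24. 208.] [673.3 -27.6 195. ]
wrist button_face 0.67 396 190 [653. -27. 191.] [652.2 -25.9 195. ]
[593.40259601 -34.88344117 316.6126721 ] [-3.14067665e+00 -4.07249986e-05  1.64241606e+00]
```

View pics/wrist2.png

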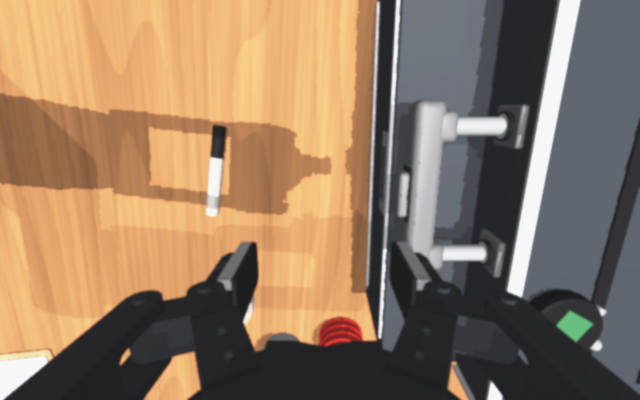

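View pics/top2.png

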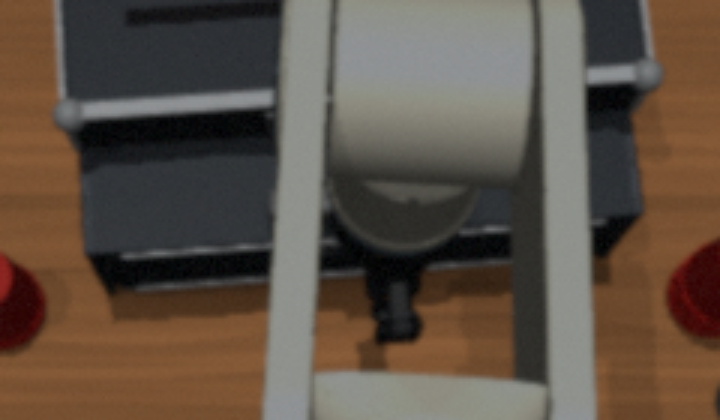

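Run:
```python
from h import *
o=np.array([661,-28.5]); cy,sy=np.cos(.0745),np.sin(.0745)
P=np.load("wristP2.npy"); 
X=P.copy(); X[...,0]=(P[...,0]-o[0])*cy+(P[...,1]-o[1])*sy; X[...,1]=-(P[...,0]-o[0])*sy+(P[...,1]-o[1])*cy
for v in (40,90,240):
    print([tuple(X[v,u].round().tolist()) for u in range(362,412,3)])
m=(abs(X[...,1])<60)&(X[...,2]>200)&(X[...,2]<215)&(X[...,0]<60); b=X[m]
print("bar top",np.percentile(b[:,0],[2,50,98]),len(b))
m=(X[...,2]>180)&(X[...,2]<215)&(X[...,0]<20)&(X[...,0]>-15); b=X[m]; print("bar y",np.percentile(b[:,1],[1,99]))
```

```text
[(-18.0, 156.0, -2.0), (-15.0, 155.0, -1.0), (-11.0, 155.0, -0.0), (-7.0, 155.0, -2.0), (-3.0, 155.0, 0.0), (-3.0, 149.0, 29.0), (-3.0, 145.0, 51.0), (-3.0, 141.0, 71.0), (-3.0, 138.0, 88.0), (-3.0, 135.0, 105.0), (-3.0, 132.0, 120.0), (-5.0, 128.0, 142.0), (-3.0, 127.0, 146.0), (-1.0, 126.0, 149.0), (1.0, 126.0, 150.0), (4.0, 126.0, 150.0), (7.0, 126.0, 148.0)]
[(-17.0, 93.0, -1.0), (-12.0, 93.0, -2.0), (-8.0, 93.0, -2.0), (-4.0, 93.0, -1.0), (-5.0, 92.0, 29.0), (-3.0, 91.0, 42.0), (-3.0, 90.0, 65.0), (-3.0, 89.0, 84.0), (-3.0, 88.0, 101.0), (-3.0, 87.0, 117.0), (-5.0, 85.0, 144.0), (-3.0, 85.0, 145.0), (-1.0, 85.0, 149.0), (2.0, 85.0, 147.0), (5.0, 85.0, 148.0), (7.0, 85.0, 149.0), (9.0, 85.0, 151.0)]
[(-10.0, -129.0, -2.0), (-5.0, -129.0, -2.0), (-5.0, -115.0, 29.0), (-3.0, -109.0, 43.0), (-3.0, -99.0, 67.0), (-3.0, -89.0, 90.0), (-3.0, -80.0, 110.0), (-6.0, -67.0, 140.0), (-3.0, -66.0, 142.0), (-1.0, -63.0, 148.0), (2.0, -62.0, 149.0), (5.0, -63.0, 148.0), (8.0, -63.0, 149.0), (0.0, -44.0, 190.0), (0.0, -40.0, 201.0), (2.0, -38.0, 204.0), (3.0, -37.0, 206.0)]
bar top [-6.12305426 11.85138142 53.68564706] 5262
bar y [-45.80663877  73.96995046]
```

The wrist depth shows the flap upright from z 29 to 144, so it is shut. The bar lies across columns 415–440 and the button is at (403,193). Next I move over the bar.

```bash
python3 -m creep '[[[-0.1,3.5,0],[0,0,0],0.75],[[-0.1,7.8,0],[0,0,0],0.75],[[-0.1,7.8,4],[0,0,0],0.75],[[-0.1,7.8,6],[0,0,0],0.75],[[-0.1,7.8,6],[0,0,0],0.75],[[-0.1,7.8,6],[0,0,0],0.75],[[-0.1,7.8,6],[0,0,0],0.75]]'; python3 -c "
from h import *
for i in range(4): print(state()['position'],state()['eef_rot'],state()['gripper_width'])"
```

```text
time: 7.57
position: [671.7, -29.5, 258.6]
eef_rot: [3.14, 0.0, 1.643]
wrist_force: [0.5, -0.1, 0.5]
gripper_width: 64.4
finger_force: 0.0
[671.74738667 -29.54798065 258.56900586] [3.14039907e+00 1.17983374e-04 1.64327629e+00] 64.43519824526125
[671.74738667 -29.54798065 258.56900586] [3.14039907e+00 1.17983374e-04 1.64327629e+00] 64.43519824526125
[671.74738667 -29.54798065 258.56900586] [3.14039907e+00 1.17983374e-04 1.64327629e+00] 64.43519824526125
[671.74738667 -29.54798065 258.56900586] [3.14039907e+00 1.17983374e-04 1.64327629e+00] 64.43519824526125
```

```bash
python3 -m creep '[[[0.1,0,2.5],[0,0,0],0.75],[[0.1,0,5],[0,0,0],0.75],[[0.1,0,7],[0,0,0],0.75],[[0.1,0,7.4],[0,0,0],0.75],[[0.1,0,7.4],[0,0,0],0.75]]'
python3 - <<'E'
from h import *
p,d=get_image("wrist"); cv2.imwrite("pics/w3.png",p[:,:,::-1])
E
```

```text
time: 7.98
position: [671.1, -28.3, 183.8]
eef_rot: [-3.141, -0.0, 1.644]
wrist_force: [-0.3, 0.6, 0.8]
gripper_width: 63.8
finger_force: 0.0
```

View pics/w3.png

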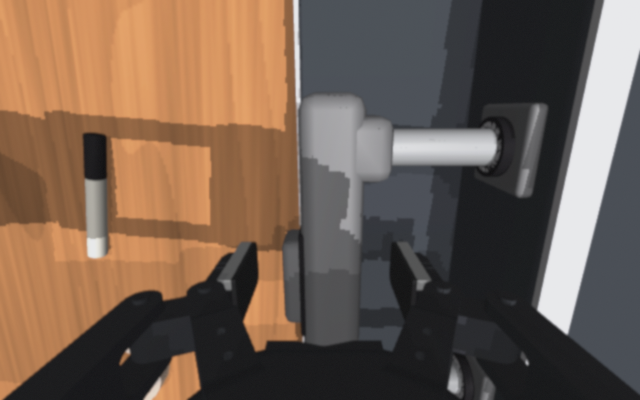

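The bar (columns 303–360) and the button (285–300) are centred between the fingers (250 and 395). I'll close now.

```bash
python3 -m creep '[[[0,0,0],[0,0,0],0],[[0,0,0],[0,0,0],0],[[0,0,0],[0,0,0],0],[[0,0,0],[0,0,0],0],[[0,0,0],[0,0,0],0],[[0,0,0],[0,0,0],0],[[0,0,0],[0,0,0],0],[[0,0,0],[0,0,0],0]]'
```

```text
time: 8.7
position: [672.2, -28.2, 185.2]
eef_rot: [3.139, 0.0, 1.644]
wrist_force: [0.2, -0.1, 7.2]
gripper_width: 24.9
finger_force: 59.7
```

```bash
python3 -m creep '[[[0,-0.5,0],[0,0,0],0],[[0,-1,0],[0,0,0],0],[[0,-1.5,0],[0,0,0],0],[[0,-2,0],[0,0,0],0],[[0,-2.5,0],[0,0,0],0],[[0,-3,0],[0,0,0],0]]'
```

```text
time: 9.2
position: [642.8, -30.5, 185.2]
eef_rot: [3.137, 0.001, 1.644]
wrist_force: [3.9, -0.3, 5.4]
gripper_width: 24.6
finger_force: 60.7
```

Free sliding at about 4 N.

```bash
python3 -m creep '[[[0,-1,0],[0,0,0],0],[[0,-2,0],[0,0,0],0],[[0,-3,0],[0,0,0],0],[[0,-4,0],[0,0,0],0],[[0,-5,0],[0,0,0],0],[[0,-6,0],[0,0,0],0],[[0,-7,0],[0,0,0],0],[[0,-8,0],[0,0,0],0],[[0,-9,0],[0,0,0],0],[[0,-9,0],[0,0,0],0]]'
```

```text
time: 10.03
position: [551.4, -37.5, 185.2]
eef_rot: [3.139, 0.001, 1.644]
wrist_force: [-2.0, -3.3, 10.2]
gripper_width: 24.9
finger_force: 59.7
```

```bash
python3 -m creep '[[[0,-1,0],[0,0,0],0],[[0,-2,0],[0,0,0],0],[[0,-3,0],[0,0,0],0],[[0,-4,0],[0,0,0],0],[[0,-4.8,0],[0,0,0],0],[[0,-5.3,0],[0,0,0],0],[[0,-5.6,0],[0,0,0],0],[[0,-5.6,0],[0,0,0],0]]'
```

```text
time: 10.7
position: [496.5, -41.7, 185.2]
eef_rot: [3.138, 0.002, 1.644]
wrist_force: [-1.5, -4.4, 13.4]
gripper_width: 24.7
finger_force: 60.5
```

```bash
python3 -m creep '[[[0,-0.2,0],[0,0,0],0],[[0,-0.4,0],[0,0,0],0],[[0,-0.5,0],[0,0,0],0],[[0,-0.5,0],[0,0,0],0]]'
```

```text
time: 11.03
position: [492.3, -42.0, 185.2]
eef_rot: [3.137, 0.002, 1.644]
wrist_force: [1.5, -3.7, 10.2]
gripper_width: 25.0
finger_force: 60.9
```

```bash
python3 -m creep '[[[0,-0.1,0],[0,0,0],0],[[0,-0.2,0],[0,0,0],0],[[0,-0.2,0],[0,0,0],0]]'
```

```text
time: 11.28
position: [492.1, -42.1, 185.2]
eef_rot: [3.134, 0.002, 1.644]
wrist_force: [9.9, -2.8, 2.1]
gripper_width: 24.9
finger_force: 62.6
```

Run:
```python
from h import *
p,d=get_image("scene"); cv2.imwrite("pics/s4.png",cv2.resize(p[120:300,160:460,::-1],None,fx=2.6,fy=2.6))
print(state()["position"],state()["wrist_force"])
```

```text
[492.0415428  -42.04425452 185.20125725] [ 9.38146875 -1.93535205  2.42302731]
```

View pics/s4.png

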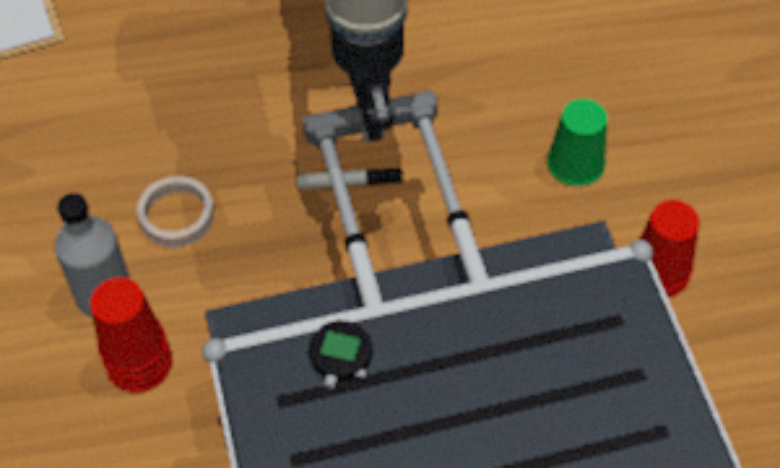

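The handle is fully out and gripped (bar at (370,115)), the flap no longer shows in front of the ledge, and the bystanders are in place.

```bash
python3 -c "
from rig import *
print(job_done())"
```

```text
the job is handed in; nothing more can be done
None
```

I pushed the flap fully shut, then drew the trolley handle about 180 mm out to its second stop; the gripper is still holding it there, the other things look undisturbed, and the job is handed in.

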